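# Send an oiled serving board through the twist guide

## Robot

A 6-joint arm with a two-finger parallel gripper is mounted at the origin on a cart in front of the work surface, level with it; the furniture and walls round the work are solid. World frame = base frame: x ahead of the robot, y to its left, z up, the work surface at z = 0. Lengths are in mm, angles in rad, forces in N, time in s.
With the tool pointing down it reaches from about 350 to 875 mm from the base axis. Payload 4.2 kg.
Tool frame: the origin (TCP) lies midway between the tips of the shut fingers; the grasp point (between the pads) lies 19 mm behind it; z points along the fingers, y is the line along which they close (so a half turn about z gives the same grasp; the last joint's range is limited). The gripper opens to 85 mm and grips with 20 to 120 N. Pads are 22 mm wide; open, the fingers measure 114 mm over their backs; the gripper's body (76 mm by 85 mm) begins 54 mm behind the grasp point. The pads swing forward as they close: fully open they stand 13 mm farther back than shut.
Start: joints at [1.541, 0.385, 0.008, 0, -1.194, -0.259], TCP at [177.969, 599.104, 231.312] pointing down, gripper open.
Joint ranges: [-3.14, 3.14], [-1.21, 2.06], [-1.07, 1.41], [-3.16, 2.05], [-2.99, -0.16], [-3.1, 3.1]. Speed limits (rad/s): [2.79, 2.79, 3.14, 3.14, 3.14, 3.14].

## Interface

Orientations are given as a unit quaternion [x, y, z, w].
In Python, from bench import arm gives the robot as it stands.
- The arm moves only by the tool send_rows, never from a script. Its argument "targets" is a list of rows, each an object of numbers: "gripper": the gripper command: -1 is fully open, 1 is shut, values between are in proportion; "x", "y", "z": the shift along the tool's x, y, z in cm; "ax", "ay", "az": the turn, a rotation vector about the tool's x, y, z in degrees. A call has 1 to 5 rows; each row shifts and turns the commanded pose from where the row before left it, along the tool's axes as they then stand; what a row does not reach is not made up. A row lasts 1/12 s, in which the tool goes at most 41.7 mm and 7.16 degrees, less where a joint would pass 70% of its speed; a pose out of reach is approached as far as the arm can. A call is refused whole if a number of a shift passes 4.17 or a number of a turn 7.16, either way. A call with a gripper value outside its range is refused whole. The fingers move at their own pace and stop on an object; the grip force is fixed at half the most. Time passes only in rows, so rows that do not move let the fingers close. It gives the time, the measured TCP pose, the force, the opening and the grip force at its end, in the units of the state.
- arm.read_state(): the state, without advancing time (a new reading comes with each control period).
- arm.get_image(name): name is "scene" or "top"; returns (picture, depth): 480x640x3 uint8, red, green, blue; 480x640 float32, mm along the optical axis (not along the pixel's ray), 0 where there is no reading.
- arm.camera_model(name): a dict with "fx", "fy", "cx", "cy" (pixels), "cam_to_world" (4x4, takes a point from camera to world coordinates). Camera axes: x right, y down, z forward; pixel columns grow to the right and rows downward; lengths in mm; the calibration is good to about 2 mm. A picture is of the moment at which its call begins. camera_model takes no time and is no camera call.
- arm.job_done(): hands the job in; it is judged then, once.
Trained networks look in the newest picture that a camera, given by its name, has taken for a name from the list of things; names that differ only in an ending like _2 or _b are one class to them, and where a whole thing is asked for, a point or a joint stands for the part that bears it (a point fixed in the world has none). Each returns a list of dicts, best first, with "score" (0 to 1); they miss things now and then, are a little off and sometimes report something else, mostly with a low value. They report only what shows in the picture. A call takes as long as a camera call. They do not tell look-alikes from the thing itself.
- arm.boxes_of(camera, thing): "rect" ([left, top, width, height] in pixels, round what is visible of it).
The state is a dict: "clock": time; "joints": joint angles; "joint_vel": joint speeds; "joint_efforts": joint torques, N m; "position": TCP position; "ee_rot": TCP orientation; "contact_force": force on the tool from outside, world axes, zero at the start; "wrist_torque": the same for the moment, N m; "gripper_width": finger opening in mm; "grasp_force": force on a finger pad.
Only numpy, scipy, OpenCV 4.12 (cv2) and the standard library are available. Lean on these libraries where they do the work, as an engineer would, in place of code of your own. Each camera call takes 0.05 s, during which the arm holds its last target. There are 200 camera calls.

## Task

The square-bodied serving board in the rack (the one with a groove line on one face) has just been oiled on its grooved face and now the plain face is due. Take it by the handle, push its body down the sloping mouth of the wire twist guide with the grooved face upward, past the stiff gate flap, then let it go so that it slides through and comes to rest in the tray below, grooved face down. Leave the round board in the rack and do not shove the other things about.

Things in the scene. Friction and masses are not known exactly. Their poses are not given: they have to be found in the camera images.
- turner: the turner, fixed: a polished steel wire guide (slot-like cage of ten wires, twisted half a turn) over a steel tray on a 300 x 130 x 10 mm wooden base. Origin: centre of the base's underside; x points level from the mouth end to the tray end, z up. The guide's centre line is straight, 28 degrees off vertical; direction of travel (0.469, 0, -0.883) in this frame: down and towards the tray
- mouth (a point): centre of the guide's upper opening, 277 mm above the worktop (axes as the turner). Clear opening 61 mm wide along the turner's y, 35 mm the other way, along (0.883, 0, 0.469) of its frame. The wire ends flare outward and rise 14 mm above this point along the centre line, the gate's hinge rod 15 mm; keep the fingers above them
- gate (a joint): two-tined flap across the mouth, hinged along the turner's y on the opening's lower side, 12 mm above the mouth point, 25 mm off the centre line; tines 28 mm long. 0 = shut square across (starts at 0 to 0.2 rad), 1.5 = folded down the guide. No spring: stays put. Takes 2 to 4 N on the centre line, over the board's weight. About 0.7 and clear when the board's lower edge is 50 mm past the mouth
- twist_mid (a point): point on the guide's centre line, 135 mm down from the mouth, mid-twist. The guide is straight for 45 mm, then turns 180 degrees over 180 mm. It is slippery (friction low): a board let go past the gate slides through by its weight in under a second, turns half over about the direction of travel and stops in the tray, handle trailing
- tray (a point): centre of the tray's floor, on its upper face (axes as the turner). The floor is 165 x 98 mm, falls 12 degrees towards the turner's +x, with low sides, an end stop and two hold-down wires about 30 mm above it
- square_board: small wooden serving board with a SQUARE body with rounded corners, 9 mm thick: body 54 wide x 46 mm, above it a handle 26 mm wide that ends 117 mm above the lower edge. Stands upright in a slot of the rack, handle up; about 130 g. Origin: middle of the lower edge. x: out of the face with a dark square groove line (the other face is plain), y: across the width, z: up along the handle
- square_board_body (a point): centre of the square board's body, 23 mm above its lower edge (axes as the board)
- square_board_handle (a point): a good place to grip the square board, on its handle, 92 mm above the lower edge (axes as the board)
- round_board: the other small wooden board, with a ROUND body 60 mm across on a flat foot, the same handle and thickness, no groove; it stands in the other slot of the rack. Leave it there. Origin: middle of its lower edge, axes as the square board
- rack: fixed wooden rack, 150 x 80 mm base, with two slots 75 mm apart along its x; each is 12 mm wide between four pegs that rise to 40 mm; the boards' lower edges stand 10 mm above the worktop. Origin: centre of the underside
- timer: kitchen timer, red below and white above, 62 mm across, 48 mm high, a bystander; origin: centre of its underside
- tumbler: clear tumbler, 81 mm across, 93 mm high, a bystander; origin: centre of its underside
- pepper_mill: dark wooden pepper mill, 58 mm across, 130 mm high, a bystander; origin: centre of its underside
- salt_shaker: salt shaker, 44 mm across, 90 mm high, a bystander; origin: centre of its underside
- mug_b: white mug, 83 mm across, 93 mm high, a bystander; origin: centre of its underside
- spice_a: spice jar with a black cap, 41 mm across, 105 mm high, a bystander; origin: centre of its underside
Not all that is in view belongs to the job. Leave any purple look-alike of the square_board alone.

How it is judged:
By the outcome, as a careful person would: the job done as asked, in the order asked, and still so for the second after the job is handed in, with the robot touching nothing.
It also fails if it takes over 45 s, if anything falls off the work surface, if the arm or the gripper's body presses on something with over 40 N, if the wrist force passes 120 N, or if a joint passes its speed limit or range.

## Working session

There is one attempt and no reset: what is moved stays moved. The work goes in short steps, Python scripts to look and compute and a tool call to move; the robot and the scene stay as the last step left them, time stands still between calls to the robot, and variables do not carry over. Pictures are saved under pics/ and viewed, at most 10 in all, crops included, and the job is handed in when it is done.

Besides the shell and the picture viewer there is one more tool, called after "Emit:" as name(argument=value, ...) on one line, values as JSON. send_rows: Moves the arm, as the interface text tells. Its arguments: {"type":"object","properties":{"targets":{"type":"array"}},"required":["targets"]}

```bash
mkdir -p pics; ls
cat > h.py <<'E'
from bench import arm
import numpy as np, cv2
from scipy.spatial.transform import Rotation as R
def snap(n,f):
    p,d=arm.get_image(n); np.savez(''+f+'.npz',p=p,d=d,K=np.array([arm.camera_model(n)[k] for k in('fx','fy','cx','cy')]),T=np.array(arm.camera_model(n)['cam_to_world']))
    cv2.imwrite('pics/'+f+'.png',p[:,:,::-1]); return p,d
def cloud(f):
    z=np.load(''+f+'.npz'); d=z['d']; fx,fy,cx,cy=z['K']; v,u=np.mgrid[:480,:640]
    P=np.stack([(u-cx)*d/fx,(v-cy)*d/fy,d],-1); W=P@z['T'][:3,:3].T+z['T'][:3,3]; W[d==0]=np.nan
    return z['p'],W
E
python3 - <<'E'
from h import *
for n in('scene','top'):
    snap(n,n+'0'); _,W=cloud(n+'0')
    print(n,np.array(arm.camera_model(n)['cam_to_world']).round(2).tolist(),arm.camera_model(n)['fx'])
    for t in ['square_board','round_board','rack','turner','mouth','tumbler','pepper_mill','mug_b','spice_a','timer','salt_shaker']:
        for b in arm.boxes_of(n,t)[:3]:
            x,y,w,h=b['rect']; q=W[int(y):int(y+h),int(x):int(x+w)].reshape(-1,3)
            print(t,round(b['score'],2),[round(i) for i in b['rect']],np.nanmedian(q,0).round())
s=arm.read_state();print(s['ee_rot'],s['clock'])
E
```

```text
pics
scene [[0.55, -0.38, 0.74, -637.41], [-0.83, -0.23, 0.5, -668.5], [-0.02, -0.9, -0.44, 862.35], [0.0, 0.0, 0.0, 1.0]] 584.5585705528614
square_board 0.82 [338, 261, 20, 43] [514.  43.  28.]
square_board 0.7 [290, 262, 15, 41] [432. 150.  52.]
round_board 0.49 [289, 246, 22, 32] [505. 194.  67.]
rack 0.61 [284, 276, 27, 34] [430. 150.  23.]
turner 0.85 [393, 243, 94, 131] [ 498. -230.   14.]
mouth 0.85 [392, 238, 96, 135] [ 505. -227.   17.]
tumbler 0.94 [200, 247, 33, 40] [396. 407.  47.]
tumbler 0.4 [287, 258, 19, 44] [435. 153.  44.]
pepper_mill 0.68 [336, 233, 15, 42] [625. 122.  77.]
mug_b 0.62 [163, 236, 35, 39] [399. 550.  48.]
mug_b 0.6 [334, 230, 19, 50] [627. 123.  61.]
spice_a 0.86 [309, 239, 15, 36] [588. 198.  45.]
spice_a 0.36 [321, 308, 20, 26] [370.   2.  33.]
timer 0.69 [319, 308, 22, 24] [370.   4.  34.]
salt_shaker 0.86 [503, 287, 19, 38] [ 642. -365.   31.]
top [[0.02, -1.0, 0.07, 440.7], [-1.0, -0.02, 0.0, 119.49], [-0.0, -0.07, -1.0, 1363.45], [0.0, 0.0, 0.0, 1.0]] 449.9919519111464
rack 0.81 [263, 229, 50, 56] [464. 178.   5.]
turner 0.71 [372, 196, 127, 96] [ 509. -255.    7.]
mouth 0.76 [370, 196, 131, 98] [ 506. -253.    6.]
tumbler 0.93 [188, 260, 33, 31] [404. 422.  13.]
tumbler 0.28 [269, 200, 15, 22] [594. 210. 101.]
pepper_mill 0.83 [296, 185, 19, 22] [637. 129. 109.]
pepper_mill 0.37 [330, 276, 21, 16] [389.  23.  45.]
pepper_mill 0.37 [459, 188, 20, 17] [ 652. -352.   40.]
mug_b 0.7 [131, 259, 44, 31] [404. 577.  12.]
spice_a 0.64 [370, 197, 128, 95] [ 509. -252.    7.]
spice_a 0.47 [269, 202, 16, 19] [592. 210. 102.]
timer 0.75 [329, 276, 20, 18] [386.  28.  44.]
salt_shaker 0.66 [371, 196, 134, 94] [ 512. -258.    7.]
salt_shaker 0.56 [458, 187, 23, 18] [ 651. -352.   33.]
[ 9.89591096e-01 -1.43907824e-01 -1.16453797e-05 -2.57678897e-06] 1.2
```

Run:
```python
import cv2,numpy as np
s=cv2.imread('pics/scene0.png');t=cv2.imread('pics/top0.png')
a=cv2.resize(s[220:340,270:530],(780,360),interpolation=cv2.INTER_CUBIC)
cv2.imwrite('pics/a.png',a)
cv2.imwrite('pics/b.png',cv2.resize(t[175:305,250:510],(800,400),interpolation=cv2.INTER_CUBIC))
```

```text
(no output)
```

View pics/a.png

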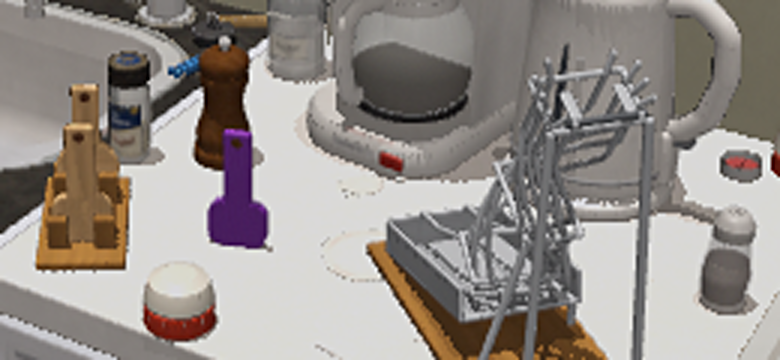

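View pics/b.png

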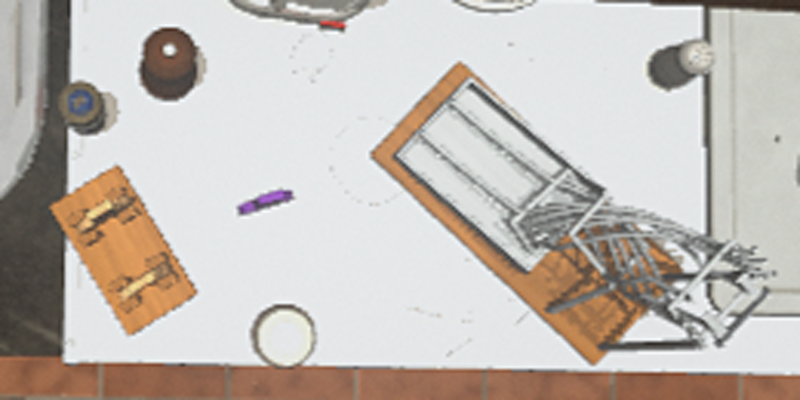

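Two wooden candidates in the rack: a front board (scene ~(296,280), top ~(299,267)) and a rear board (~(298,262), top ~(284,244)). The purple one is a look-alike. I need an enlarged crop to tell square from round, and I'll fit the rack and turner poses at the same time.

```bash
cat > m.py <<'E'
from h import *
p,W=cloud('top0'); hsv=cv2.cvtColor(p,cv2.COLOR_RGB2HSV)
wood=(hsv[...,0]>8)&(hsv[...,0]<25)&(hsv[...,1]>90)
def rect(sel):
    q=W[sel][:,:2].astype(np.float32); return cv2.minAreaRect(q)
v,u=np.mgrid[:480,:640]
reg=(u>262)&(u<318)&(v>225)&(v<288)
print('rack',rect(wood&reg&(abs(W[...,2]-8)<10)), np.nanmedian(W[wood&reg][:,2]))
reg2=(u>366)&(u<470)&(v>190)&(v<296)
print('turner',rect(wood&reg2&(abs(W[...,2]-10)<8)))
hi=reg&(W[...,2]>60)
n,l=cv2.connectedComponents(hi.astype(np.uint8))
for i in range(1,n):
    q=W[l==i]; print('top blob',len(q),q.mean(0).round(1),q[:,2].max().round(1),cv2.minAreaRect(q[:,:2].astype(np.float32)))
p,W=cloud('scene0')
reg=(u>280)&(u<315)&(v>240)&(v<312)
for lo,hi_ in((15,45),(45,60),(60,90),(95,140)):
    s=reg&(W[...,2]>lo)&(W[...,2]<hi_)&(W[...,0]<540)
    q=W[s]; f=q[:,0]<455
    for nm,k in(('front',q[f]),('rear',q[~f])):
        if len(k): print(lo,nm,len(k),k.mean(0).round(1),k.max(0).round(1))
E
python3 m.py
python3 - <<'E'
import cv2
s=cv2.imread('pics/scene0.png')
t=cv2.imread('pics/top0.png')
cv2.imwrite('pics/c.png',cv2.hconcat([cv2.resize(s[242:314,278:318],(330,594),interpolation=cv2.INTER_CUBIC),cv2.resize(t[225:289,262:314],(460,594),interpolation=cv2.INTER_CUBIC)]))
E
```

```text
rack ((466.7801818847656, 169.9859619140625), (148.73529052734375, 79.30317687988281), 33.383819580078125) 11.765760516230785
turner ((509.470703125, -223.2742156982422), (297.9576416015625, 127.90436553955078), 47.358123779296875)
top blob 61 [497.5 188.6 100.2] 133.0 ((497.42425537109375, 190.81613159179688), (8.933399200439453, 45.06509780883789), 33.34711456298828)
top blob 32 [435.1 148.8 121.1] 131.7 ((435.4886779785156, 148.09791564941406), (8.549901008605957, 27.42868423461914), 29.616010665893555)
15 front 239 [426.2 144.2  31.2] [454.4 179.6  44.8]
15 rear 127 [491.  177.9  33.5] [525.8 221.4  45. ]
45 front 96 [432.4 146.2  51.6] [451.1 168.6  59.8]
45 rear 41 [498.9 179.6  53.4] [513.3 209.4  60. ]
60 front 96 [431.8 145.7  75.6] [443.5 159.   89.9]
60 rear 35 [501.1 177.3  72.8] [510.3 200.9  89.4]
95 front 117 [431.7 146.2 112.8] [444.2 159.3 129.7]
95 rear 105 [495.8 185.4 112.9] [510.2 199.7 129.8]
```

View pics/c.png

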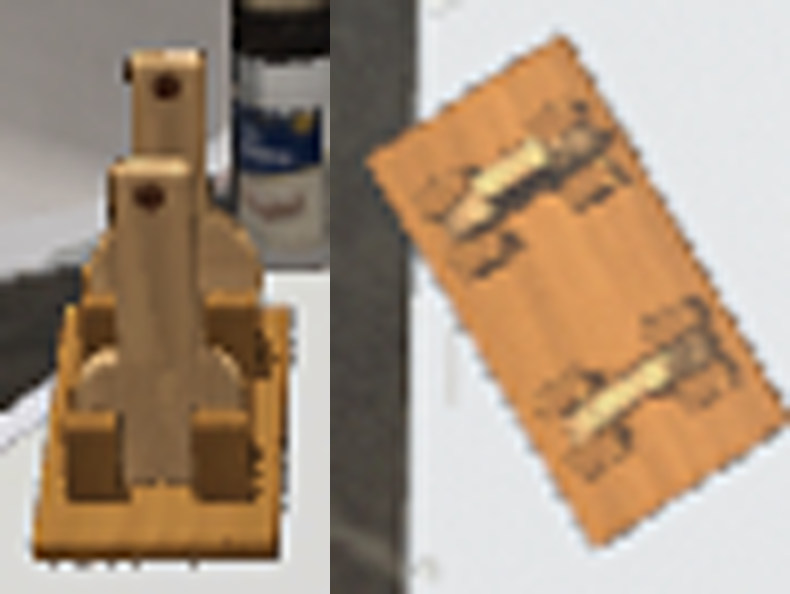

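The front board is the square one. At z>60 only its 26 mm handle remains, while the rear board is still 45 mm wide there with its round arc showing. Its camera-side face shows no groove, so the groove should face the rack's +x, which I'll check after lifting. Next I'll measure the mouth.

```bash
cat > mouth.py <<'E'
from h import *
a=np.radians(47.36); X=np.array([np.cos(a),np.sin(a),0]);Y=np.array([-np.sin(a),np.cos(a),0]);Z=np.array([0,0,1.])
O=np.array([509.5,-223.3,0]); d=.469*X-.883*Z; U=.883*X+.469*Z
if __name__=='__main__':
    im=[]
    for f in('top0','scene0'):
        p,W=cloud(f); P=(W-O); x,y,z=P@X,P@Y,P[...,2]
        s=(z>225)&(z<330)&(abs(x)<260)&(abs(y)<100)
        # mouth lies on z=277 -> take line at height: coordinates relative to point (x0=0,z=277)
        q=np.stack([x[s],y[s],z[s]-277],-1); u=q[:,0]*.883+q[:,2]*.469; t=-(q[:,0]*.469-q[:,2]*.883)
        print(f,s.sum(),'x',np.percentile(q[:,0],[0,5,50,95,100]).round(),'y',np.percentile(q[:,1],[0,5,50,95,100]).round(),'z',q[:,2].max())
        c=np.full((300,400,3),255,np.uint8)
        c2=c.copy()
        for k in range(len(u)):
            cv2.circle(c,(int(200+(q[k,0]+100)*2.5),int(150-q[k,2]*2.5)),1,(0,0,0),-1)
            cv2.circle(c2,(int(200+(q[k,0]+100)*2.5),int(150-q[k,1]*2.5)),1,(int(np.clip(q[k,2]*4+100,0,255)),0,0),-1)
        im.append(cv2.hconcat([c,c2]))
    cv2.imwrite('pics/d.png',cv2.vconcat(im))
    s=cv2.imread('pics/scene0.png')
E
python3 mouth.py
```

```text
top0 676 x [-141. -136. -105.  -65.  -48.] y [-42. -36.  -7.  38.  43.] z 32.78596036117233
scene0 1402 x [-146. -138.  -92.  259.  260.] y [-71. -58. -22.  38.  43.] z 46.61921550558111
```

View pics/d.png

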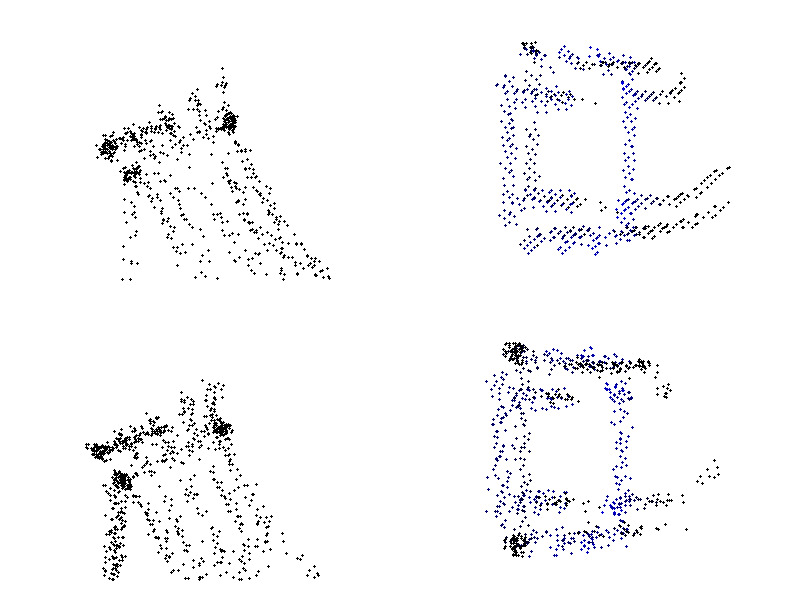

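Mouth ≈ (434,-304,277), with the turner's x at 47.4°. The hinge rod and both crossbars agree with that. Setting out above the square board.

Emit:
send_rows(targets=[{"x": 2.5, "y": 2.4, "gripper": 0}, {"x": 2.5, "y": 2.4, "gripper": 0}, {"x": 2.5, "y": 2.4, "gripper": 0}, {"x": 2.5, "y": 2.4, "gripper": 0}, {"x": 2.5, "y": 2.4, "gripper": 0}])

```text
$.targets[0]: bad value
```

Emit:
send_rows(targets=[{"x": 2.5, "y": 2.4, "gripper": 0}, {"x": 2.5, "y": 2.4, "gripper": 0}, {"x": 2.5, "y": 2.4, "gripper": 0}, {"x": 2.5, "y": 2.4, "gripper": 0}, {"x": 2.5, "y": 2.4, "gripper": 0}])

```text
$.targets[0]: bad value
```

Emit:
send_rows(targets=[{"x": 2.5, "y": 2.4, "gripper": 0}, {"x": 2.5, "y": 2.4, "gripper": 0}, {"x": 2.5, "y": 2.4, "gripper": 0}, {"x": 2.5, "y": 2.4, "gripper": 0}, {"x": 2.5, "y": 2.3, "gripper": 0}])

```text
$.targets[0]: bad value
```

Emit:
send_rows(targets=[{"az": 6.7, "gripper": 0}, {"az": 6.7, "gripper": 0}, {"az": 6.7, "gripper": 0}, {"az": 6.7, "gripper": 0}, {"az": 6.7, "gripper": 0}])

```text
$.targets[0]: bad value
```

Emit:
send_rows(targets=[{"az": 6.7, "gripper": 0}, {"z": 2, "gripper": 0}, {"z": 2, "gripper": 0}, {"gripper": 0}, {"gripper": 0}])

```text
$.targets[0]: bad value
```

```bash
cat > st.py <<'E'
from h import *
def st(target=None,Rt=None):
    s=arm.read_state(); r=R.from_quat(s['ee_rot']); p=np.array(s['position'])
    print('t',s['clock'],'p',p.round(1),'w',s['gripper_width'],'gf',s['grasp_force'],'F',np.round(s['contact_force'],1),'j',np.round(s['joints'],2))
    M=r.as_matrix(); print('toolx',M[:,0].round(3),'y',M[:,1].round(3),'z',M[:,2].round(3))
    if target is not None: print('shift in tool cm',(M.T@(np.array(target)-p)/10).round(2))
    if Rt is not None: print('turn tool deg',np.degrees((r.inv()*R.from_matrix(Rt)).as_rotvec()).round(2))
    return p,M
E
python3 - <<'E'
from st import *
a=np.radians(33.2);y=-np.array([np.cos(a),np.sin(a),0]);z=np.array([0,0,-1.]);x=np.cross(y,z)
st([435.5,148.7,86],np.stack([x,y,z],1))
E
```

```text
t 1.2 p [178.  599.1 231.3] w 85.41071664955986 gf 0.0 F [-0.1 -0.1 -0.1] j [ 1.54  0.38  0.01 -0.   -1.19 -0.26]
toolx [ 0.959 -0.285 -0.   ] y [-0.285 -0.959 -0.   ] z [-0.  0. -1.]
shift in tool cm [37.51 35.84 14.53]
turn tool deg [ 0.    0.   40.25]
```

Refused, probably because every field is needed in each row.

Emit:
send_rows(targets=[{"x": 2.5, "y": 2.4, "z": 0, "ax": 0, "ay": 0, "az": 0, "gripper": 0}, {"x": 2.5, "y": 2.4, "z": 0, "ax": 0, "ay": 0, "az": 0, "gripper": 0}, {"x": 2.5, "y": 2.4, "z": 0, "ax": 0, "ay": 0, "az": 0, "gripper": 0}, {"x": 2.5, "y": 2.4, "z": 0, "ax": 0, "ay": 0, "az": 0, "gripper": 0}, {"x": 2.5, "y": 2.4, "z": 0, "ax": 0, "ay": 0, "az": 0, "gripper": 0}])

```text
clock: 1.62
position: [264.1, 447.0, 231.4]
ee_rot: [0.99, -0.144, 0.0, -0.0]
contact_force: [0.6, 0.7, 0.5]
gripper_width: 42.4
grasp_force: 0.0
```

Emit:
send_rows(targets=[{"x": 2.5, "y": 2.4, "z": 0, "ax": 0, "ay": 0, "az": 0, "gripper": 0}, {"x": 2.5, "y": 2.4, "z": 0, "ax": 0, "ay": 0, "az": 0, "gripper": 0}, {"x": 2.5, "y": 2.4, "z": 0, "ax": 0, "ay": 0, "az": 0, "gripper": 0}, {"x": 2.5, "y": 2.4, "z": 0, "ax": 0, "ay": 0, "az": 0, "gripper": 0}, {"x": 2.5, "y": 2.4, "z": 0, "ax": 0, "ay": 0, "az": 0, "gripper": 0}])

```text
clock: 2.03
position: [349.8, 296.3, 231.7]
ee_rot: [0.99, -0.144, 0.0, -0.0]
contact_force: [0.7, 1.0, 0.1]
gripper_width: 42.7
grasp_force: 0.0
```

Emit:
send_rows(targets=[{"x": 2.5, "y": 2.4, "z": 0, "ax": 0, "ay": 0, "az": 0, "gripper": 0}, {"x": 2.5, "y": 2.4, "z": 0, "ax": 0, "ay": 0, "az": 0, "gripper": 0}, {"x": 2.5, "y": 2.4, "z": 0, "ax": 0, "ay": 0, "az": 0, "gripper": 0}, {"x": 2.5, "y": 2.4, "z": 0, "ax": 0, "ay": 0, "az": 0, "gripper": 0}, {"x": 2.5, "y": 2.3, "z": 0, "ax": 0, "ay": 0, "az": 0, "gripper": 0}])

```text
clock: 2.45
position: [435.7, 146.5, 231.8]
ee_rot: [0.99, -0.144, 0.0, -0.0]
contact_force: [0.4, -0.1, -0.2]
gripper_width: 42.7
grasp_force: 0.0
```

Emit:
send_rows(targets=[{"x": 0, "y": 0, "z": 0, "ax": 0, "ay": 0, "az": 6.7, "gripper": 0}, {"x": 0, "y": 0, "z": 0, "ax": 0, "ay": 0, "az": 6.7, "gripper": 0}, {"x": 0, "y": 0, "z": 0, "ax": 0, "ay": 0, "az": 6.7, "gripper": 0}, {"x": 0, "y": 0, "z": 0, "ax": 0, "ay": 0, "az": 6.7, "gripper": 0}, {"x": 0, "y": 0, "z": 0, "ax": 0, "ay": 0, "az": 6.7, "gripper": 0}])

```text
clock: 2.87
position: [435.3, 147.9, 231.5]
ee_rot: [0.905, -0.426, 0.0, -0.0]
contact_force: [-0.3, 0.2, 0.2]
gripper_width: 42.7
grasp_force: 0.0
```

Emit:
send_rows(targets=[{"x": 0, "y": 0, "z": 0, "ax": 0, "ay": 0, "az": 6.7, "gripper": 0}, {"x": 0, "y": 0, "z": 2, "ax": 0, "ay": 0, "az": 0, "gripper": 0}, {"x": 0, "y": 0, "z": 2, "ax": 0, "ay": 0, "az": 0, "gripper": 0}, {"x": 0, "y": 0, "z": 0, "ax": 0, "ay": 0, "az": 0, "gripper": 0}, {"x": 0, "y": 0, "z": 0, "ax": 0, "ay": 0, "az": 0, "gripper": 0}])

```text
clock: 3.28
position: [435.0, 147.8, 191.1]
ee_rot: [0.88, -0.475, -0.0, 0.001]
contact_force: [0.7, -0.4, 0.1]
gripper_width: 43.4
grasp_force: 0.0
```

```bash
cat > g.py <<'E'
from st import *
a=np.radians(33.2);y=-np.array([np.cos(a),np.sin(a),0]);z=np.array([0,0,-1.]);x=np.cross(y,z)
st([435.5,148.7,86],np.stack([x,y,z],1))
E
python3 g.py
python3 - <<'E'
from h import *
p,_=snap('scene','s1'); q,_=snap('top','t1')
cv2.imwrite('pics/e.png',cv2.hconcat([cv2.resize(p[200:320,250:370,::-1],(400,400),interpolation=2),cv2.resize(q[215:305,245:335,::-1],(400,400),interpolation=2)]))
E
```

```text
t 3.2833 p [435.  147.8 191.1] w 43.419984304133244 gf 0.0 F [ 0.7 -0.4  0.1] j [ 0.68  0.14 -0.44  0.   -0.99 -0.1 ]
toolx [ 0.549 -0.836  0.001] y [-0.836 -0.549  0.002] z [-0.001 -0.002 -1.   ]
shift in tool cm [-0.05 -0.12 10.51]
turn tool deg [ 0.11 -0.03  0.07]
```

View pics/e.png

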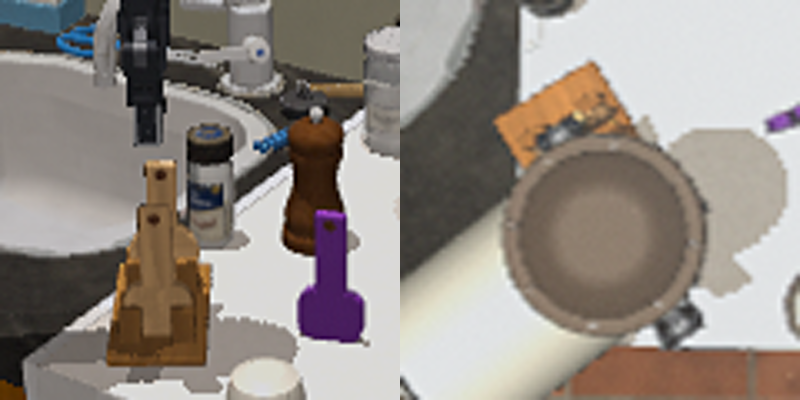

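The fingers stand directly above the front (square) board's handle, about (150,140) in the crop, and its plain face is toward the camera. Descending and gripping.

Emit:
send_rows(targets=[{"x": 0, "y": -0.1, "z": 2.6, "ax": 0, "ay": 0, "az": 0, "gripper": 0}, {"x": 0, "y": 0, "z": 2.6, "ax": 0, "ay": 0, "az": 0, "gripper": 0}, {"x": 0, "y": 0, "z": 2.6, "ax": 0, "ay": 0, "az": 0, "gripper": 0}, {"x": 0, "y": 0, "z": 2.7, "ax": 0, "ay": 0, "az": 0, "gripper": 0}, {"x": 0, "y": 0, "z": 0, "ax": 0, "ay": 0, "az": 0, "gripper": 0}])

```text
clock: 3.8
position: [433.9, 147.3, 83.3]
ee_rot: [0.88, -0.476, -0.002, 0.003]
contact_force: [-0.5, -0.0, -0.3]
gripper_width: 42.5
grasp_force: 0.0
```

Emit:
send_rows(targets=[{"x": 0, "y": 0, "z": 0, "ax": 0, "ay": 0, "az": 0, "gripper": 1}, {"x": 0, "y": 0, "z": 0, "ax": 0, "ay": 0, "az": 0, "gripper": 1}, {"x": 0, "y": 0, "z": 0, "ax": 0, "ay": 0, "az": 0, "gripper": 1}, {"x": 0, "y": 0, "z": 0, "ax": 0, "ay": 0, "az": 0, "gripper": 1}, {"x": 0, "y": 0, "z": 0, "ax": 0, "ay": 0, "az": 0, "gripper": 1}])

```text
clock: 4.22
position: [437.0, 149.3, 88.4]
ee_rot: [0.88, -0.475, 0.001, -0.002]
contact_force: [-2.3, -0.1, 6.9]
gripper_width: 8.4
grasp_force: 58.9
```

```bash
python3 g.py
```

```text
t 4.2167 p [437.  149.3  88.4] w 8.374977954994312 gf 58.868234753608704 F [-2.3 -0.1  6.9] j [ 0.68  0.28 -0.58  0.   -0.71 -0.1 ]
toolx [ 0.549 -0.836  0.   ] y [-0.836 -0.549 -0.004] z [ 0.003  0.002 -1.   ]
shift in tool cm [-0.03  0.16  0.24]
turn tool deg [-0.2  -0.01  0.08]
```

Gripped (8.4 mm, 59 N). Lifting straight up.

Emit:
send_rows(targets=[{"x": 0, "y": 0, "z": -1.5, "ax": 0, "ay": 0, "az": 0, "gripper": 1}, {"x": 0, "y": 0, "z": -3, "ax": 0, "ay": 0, "az": 0, "gripper": 1}, {"x": 0, "y": 0, "z": -3, "ax": 0, "ay": 0, "az": 0, "gripper": 1}, {"x": 0, "y": 0, "z": -3, "ax": 0, "ay": 0, "az": 0, "gripper": 1}, {"x": 0, "y": 0, "z": -3, "ax": 0, "ay": 0, "az": 0, "gripper": 1}])

```text
clock: 4.63
position: [435.8, 148.6, 223.6]
ee_rot: [0.88, -0.475, 0.0, -0.001]
contact_force: [1.6, 0.5, -2.0]
gripper_width: 8.3
grasp_force: 58.9
```

Emit:
send_rows(targets=[{"x": 0, "y": 0, "z": -4, "ax": 0, "ay": 0, "az": 0, "gripper": 1}, {"x": 0, "y": 0, "z": -4, "ax": 0, "ay": 0, "az": 0, "gripper": 1}, {"x": 0, "y": 0, "z": -4, "ax": 0, "ay": 0, "az": 0, "gripper": 1}, {"x": 0, "y": 0, "z": -4, "ax": 0, "ay": 0, "az": 0, "gripper": 1}, {"x": 0, "y": 0, "z": -3, "ax": 0, "ay": 0, "az": 0, "gripper": 1}])

```text
clock: 5.05
position: [435.9, 148.4, 416.0]
ee_rot: [0.88, -0.475, 0.002, -0.003]
contact_force: [0.8, 0.2, -1.7]
gripper_width: 8.3
grasp_force: 59.1
```

```bash
cat > k.py <<'E'
from st import *
from mouth import X,Y,Z,U,d
import sys
M0=np.array([434.2,-304.3,277])
def tgt(s,off=78): return M0-d*(s+off)
Rt=np.stack([np.cross(-U,d),-U,d],1)
if __name__=='__main__': st(tgt(float(sys.argv[1])),Rt)
E
python3 k.py 70
python3 - <<'E'
from k import *
a,b=snap('scene','s2')
p,M=st(); 
z=np.load('s2.npz');fx,fy,cx,cy=z['K'];T=np.linalg.inv(z['T'])
for o in([0,0,25],[0,0,-78]):
    c=T[:3,:3]@(p+np.array(o))+T[:3,3]; print(o,fx*c[0]/c[2]+cx,fy*c[1]/c[2]+cy)
E
```

```text
t 5.05 p [435.9 148.4 416. ] w 8.267526257354282 gf 59.12709295749664 F [ 0.8  0.2 -1.7] j [ 0.68  0.01 -0.01  0.   -1.54 -0.1 ]
toolx [ 0.548 -0.836  0.   ] y [-0.836 -0.548 -0.006] z [ 0.005  0.004 -1.   ]
shift in tool cm [39.45 31.7   0.63]
turn tool deg [ 27.47  -3.49 -13.81]
t 5.1 p [438.1 148.8 421.7] w 8.149233902087701 gf 59.12262260913849 F [ 1.9 -0.3  6. ] j [ 0.68  0.01 -0.    0.   -1.54 -0.1 ]
toolx [ 0.548 -0.836  0.003] y [-0.836 -0.548 -0.017] z [ 0.016  0.007 -1.   ]
[0, 0, 25] 290.50750424612875 142.78616219262256
[0, 0, -78] 292.44493842608136 183.26276253114642
```

Emit:
send_rows(targets=[{"x": 2.6, "y": 2.1, "z": 0, "ax": 0, "ay": 0, "az": 0, "gripper": 1}, {"x": 2.6, "y": 2.1, "z": 0, "ax": 0, "ay": 0, "az": 0, "gripper": 1}, {"x": 2.6, "y": 2.1, "z": 0, "ax": 0, "ay": 0, "az": 0, "gripper": 1}, {"x": 2.6, "y": 2.1, "z": 0, "ax": 0, "ay": 0, "az": 0, "gripper": 1}, {"x": 2.6, "y": 2.1, "z": 0, "ax": 0, "ay": 0, "az": 0, "gripper": 1}])

```text
clock: 5.52
position: [418.5, -18.9, 411.7]
ee_rot: [0.88, -0.475, 0.0, -0.001]
contact_force: [1.2, -0.1, -1.1]
gripper_width: 8.3
grasp_force: 59.1
```

Emit:
send_rows(targets=[{"x": 2.6, "y": 2.1, "z": 0, "ax": 0, "ay": 0, "az": 0, "gripper": 1}, {"x": 2.6, "y": 2.1, "z": 0, "ax": 0, "ay": 0, "az": 0, "gripper": 1}, {"x": 2.6, "y": 2.1, "z": 0, "ax": 0, "ay": 0, "az": 0, "gripper": 1}, {"x": 2.6, "y": 2.1, "z": 0, "ax": 0, "ay": 0, "az": 0, "gripper": 1}, {"x": 2.6, "y": 2.1, "z": 0, "ax": 0, "ay": 0, "az": 0, "gripper": 1}])

```text
clock: 5.93
position: [402.0, -185.3, 411.8]
ee_rot: [0.88, -0.475, 0.001, -0.001]
contact_force: [1.0, 0.2, -1.0]
gripper_width: 8.5
grasp_force: 59.1
```

Emit:
send_rows(targets=[{"x": 2.6, "y": 2.1, "z": 0, "ax": 0, "ay": 0, "az": 0, "gripper": 1}, {"x": 2.6, "y": 2.1, "z": 0, "ax": 0, "ay": 0, "az": 0, "gripper": 1}, {"x": 2.6, "y": 2.1, "z": 0, "ax": 0, "ay": 0, "az": 0, "gripper": 1}, {"x": 2.6, "y": 2.1, "z": 0, "ax": 0, "ay": 0, "az": 0, "gripper": 1}, {"x": 2.6, "y": 2.1, "z": 0, "ax": 0, "ay": 0, "az": 0, "gripper": 1}])

```text
clock: 6.35
position: [385.6, -351.5, 411.6]
ee_rot: [0.88, -0.475, 0.001, -0.0]
contact_force: [0.9, 0.6, -1.3]
gripper_width: 8.1
grasp_force: 59.1
```

Emit:
send_rows(targets=[{"x": 0, "y": 0, "z": 0, "ax": 5.5, "ay": -0.7, "az": -2.8, "gripper": 1}, {"x": 0, "y": 0, "z": 0, "ax": 5.5, "ay": -0.7, "az": -2.8, "gripper": 1}, {"x": 0, "y": 0, "z": 0, "ax": 5.5, "ay": -0.7, "az": -2.8, "gripper": 1}, {"x": 0, "y": 0, "z": 0, "ax": 5.5, "ay": -0.7, "az": -2.8, "gripper": 1}, {"x": 0, "y": 0, "z": 0, "ax": 5.5, "ay": -0.7, "az": -2.8, "gripper": 1}])

```text
clock: 6.77
position: [386.2, -350.0, 412.7]
ee_rot: [0.905, -0.35, 0.089, -0.224]
contact_force: [0.0, 0.1, -2.1]
gripper_width: 8.6
grasp_force: 59.2
```

Emit:
send_rows(targets=[{"x": 0, "y": 0, "z": 0, "ax": 0, "ay": 0, "az": 0, "gripper": 1}, {"x": 0, "y": 0, "z": 0, "ax": 0, "ay": 0, "az": 0, "gripper": 1}])

```text
clock: 6.93
position: [385.5, -351.2, 411.0]
ee_rot: [0.905, -0.354, 0.086, -0.222]
contact_force: [-0.1, -0.1, -0.9]
gripper_width: 8.2
grasp_force: 59.4
```

```bash
python3 k.py 40
python3 - <<'E'
from k import *
p,_=snap('scene','s3'); q,_=snap('top','t3')
cv2.imwrite('pics/f.png',cv2.hconcat([cv2.resize(p[150:300,370:520,::-1],(400,400),interpolation=2),cv2.resize(q[180:310,390:520,::-1],(400,400),interpolation=2)]))
E
```

```text
t 6.9333 p [ 385.5 -351.2  411. ] w 8.178021570332097 gf 59.36560928821564 F [-0.1 -0.1 -0.9] j [-0.73  0.17  0.24 -0.48 -1.63  1.52]
toolx [ 0.735 -0.678 -0.002] y [-0.601 -0.651 -0.463] z [ 0.313  0.341 -0.886]
shift in tool cm [0.41 0.3  3.21]
turn tool deg [ 0.4   0.07 -0.07]
```

View pics/f.png

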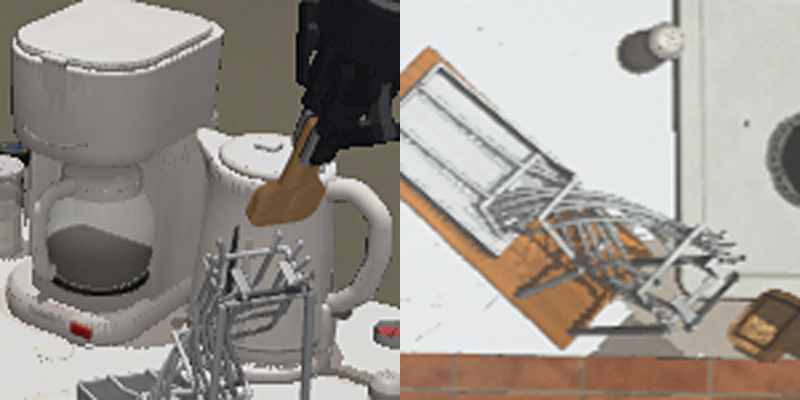

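The top view shows the dark groove outline on the upward face at about (763,330), so the orientation is right. Now I'll check the board's position in the mouth axes.

```bash
cat > b.py <<'E'
from k import *
import sys
for f in sys.argv[1:]:
    p,W=cloud(f); h=cv2.cvtColor(p,cv2.COLOR_RGB2HSV)
    P=W-M0; u,y,s=P@U,P@Y,-(P@d)
    for lo,hi in((0,10),(10,30),(30,48),(48,60),(60,75)):
        pass
    m=(h[...,0]>6)&(h[...,0]<25)&(h[...,1]>70)&(abs(u)<30)&(abs(y)<45)&(s>-10)&(s<160)
    print(f,m.sum(),'s min/max',np.percentile(s[m],[0,1,99]).round(1))
    s0=np.percentile(s[m],1)
    for a,b in((5,25),(25,42),(55,75)):
        k=m&(s>s0+a)&(s<s0+b)
        if k.sum(): print((a,b),k.sum(),'u',np.percentile(u[k],[5,50,95]).round(1),'y',np.percentile(y[k],[1,50,99]).round(1))
E
python3 b.py s3 t3
```

```text
s3 496 s min/max [ 70.   72.8 155.8]
(5, 25) 162 u [-4.3 -2.1  2.9] y [-21.3   7.7  32.3]
(25, 42) 149 u [-3.9 -1.8  3.3] y [-21.6  10.9  32. ]
(55, 75) 65 u [-3.7 -1.8  2.9] y [-5.6 10.4 18.7]
t3 512 s min/max [ 70.6  72.9 156. ]
(5, 25) 157 u [ 7.2  9.  11.3] y [-21.4   7.7  31.4]
(25, 42) 156 u [ 4.3  8.9 11.4] y [-20.4   8.6  31.8]
(55, 75) 81 u [ 6.   8.9 11.2] y [-5.9  7.3 18.2]
```

Correction needed: x +0.5, y +0.3 cm, ax 0.4. Then down to about 22 mm above the mouth and check.

Emit:
send_rows(targets=[{"x": 0.5, "y": 0.3, "z": 1, "ax": 0.4, "ay": 0, "az": 0, "gripper": 1}, {"x": 0, "y": 0, "z": 2, "ax": 0, "ay": 0, "az": 0, "gripper": 1}, {"x": 0, "y": 0, "z": 1.5, "ax": 0, "ay": 0, "az": 0, "gripper": 1}, {"x": 0, "y": 0, "z": 0.5, "ax": 0, "ay": 0, "az": 0, "gripper": 1}, {"x": 0, "y": 0, "z": 0, "ax": 0, "ay": 0, "az": 0, "gripper": 1}])

```text
clock: 7.45
position: [404.6, -336.7, 364.1]
ee_rot: [0.905, -0.351, 0.086, -0.227]
contact_force: [-0.8, 0.3, -1.0]
gripper_width: 8.6
grasp_force: 59.3
```

```bash
python3 k.py 22
python3 - <<'E'
from k import *
p,_=snap('scene','s4'); q,_=snap('top','t4')
cv2.imwrite('pics/g.png',cv2.hconcat([cv2.resize(p[190:290,420:520,::-1],(400,400),interpolation=2),cv2.resize(q[230:310,440:520,::-1],(400,400),interpolation=2)]))
E
python3 b.py s4 t4
```

```text
t 7.45 p [ 404.6 -336.7  364.1] w 8.58177699914225 gf 59.287229776382446 F [-0.8  0.3 -1. ] j [-0.69  0.18  0.15 -0.49 -1.52  1.54]
toolx [ 0.739 -0.673 -0.004] y [-0.596 -0.651 -0.47 ] z [ 0.314  0.35  -0.883]
shift in tool cm [-0.02  0.21 -0.25]
turn tool deg [-0.06  0.36  0.17]
s4 486 s min/max [  1.7  19.7 134.9]
(5, 25) 142 u [-4.5 -2.8  0.6] y [-25.5   4.   28.7]
(25, 42) 127 u [-4.8 -2.7  3.5] y [-25.6   3.8  27.8]
(55, 75) 61 u [-4.6 -2.4  1.5] y [-10.3   6.4  14.6]
t4 474 s min/max [ 20.9  23.6 148.3]
(5, 25) 137 u [5.  7.2 9.8] y [-25.7   0.7  26.9]
(25, 42) 139 u [ 2.5  7.2 10.4] y [-24.9   4.5  27.6]
(55, 75) 61 u [ 5.2  7.4 10.5] y [-11.    1.1  12.3]
```

View pics/g.png

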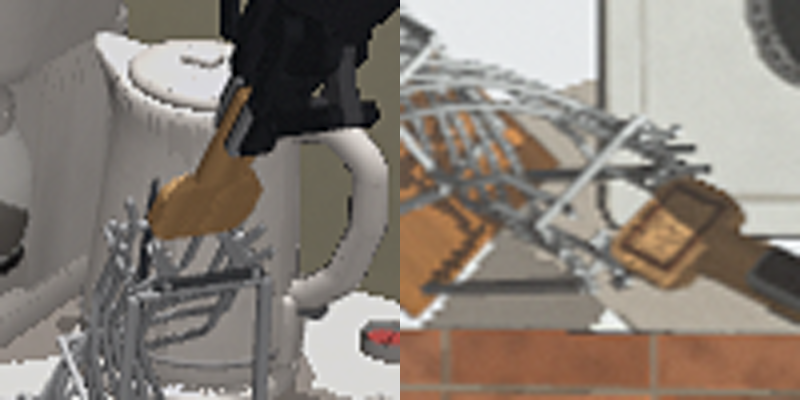

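The board is square over the mouth, with the groove outline up at (670,230) in the right crop. Small trim, then pushing in.

Emit:
send_rows(targets=[{"x": 0.1, "y": 0.2, "z": 0.3, "ax": 0, "ay": 0.2, "az": 0.1, "gripper": 1}, {"x": 0, "y": 0, "z": 0.6, "ax": 0, "ay": 0, "az": 0, "gripper": 1}, {"x": 0, "y": 0, "z": 0.7, "ax": 0, "ay": 0, "az": 0, "gripper": 1}, {"x": 0, "y": 0, "z": 0.7, "ax": 0, "ay": 0, "az": 0, "gripper": 1}, {"x": 0, "y": 0, "z": 0.7, "ax": 0, "ay": 0, "az": 0, "gripper": 1}])

```text
clock: 7.97
position: [413.9, -329.7, 338.8]
ee_rot: [0.904, -0.352, 0.09, -0.226]
contact_force: [0.1, -0.1, 0.1]
gripper_width: 8.2
grasp_force: 59.4
```

```bash
python3 k.py -52; python3 -c "
from h import *
snap('scene','s5');snap('top','t5')"; python3 b.py s5 t5
```

```text
t 7.9667 p [ 413.9 -329.7  338.8] w 8.22538519053195 gf 59.41806614398956 F [ 0.1 -0.1  0.1] j [-0.67  0.19  0.09 -0.49 -1.45  1.55]
toolx [ 0.735 -0.678  0.004] y [-0.596 -0.65  -0.471] z [ 0.322  0.344 -0.882]
shift in tool cm [-0.24  0.04  4.38]
turn tool deg [-0.13 -0.2   0.08]
s5 459 s min/max [ -9.2  -6.6 108.4]
(5, 25) 130 u [-6.4 -4.4 -0.5] y [-28.4   1.8  26.2]
(25, 42) 125 u [-6.2 -4.1  2.7] y [-27.9   3.6  26.3]
(55, 75) 53 u [-6.4 -4.3 -1.7] y [-11.9   4.8  12.8]
t5 425 s min/max [ -9.3  -7.4 116.4]
(5, 25) 136 u [3.7 6.2 8.9] y [-26.3   0.8  26.2]
(25, 42) 123 u [0.1 6.  8.6] y [-25.5   4.   26.1]
(55, 75) 55 u [2.8 5.7 7.9] y [-11.8   0.1  11.6]
```

Emit:
send_rows(targets=[{"x": 0, "y": 0, "z": 0.7, "ax": 0, "ay": 0, "az": 0, "gripper": 1}, {"x": 0, "y": 0, "z": 0.7, "ax": 0, "ay": 0, "az": 0, "gripper": 1}, {"x": 0, "y": 0, "z": 0.7, "ax": 0, "ay": 0, "az": 0, "gripper": 1}])

```text
clock: 8.32
position: [420.3, -322.1, 319.0]
ee_rot: [0.904, -0.353, 0.089, -0.226]
contact_force: [1.7, 0.7, -0.1]
gripper_width: 8.5
grasp_force: 59.4
```

Emit:
send_rows(targets=[{"x": 0, "y": 0, "z": 0.7, "ax": 0, "ay": 0, "az": 0, "gripper": 1}, {"x": 0, "y": 0, "z": 0.7, "ax": 0, "ay": 0, "az": 0, "gripper": 1}, {"x": 0, "y": 0, "z": 0.7, "ax": 0, "ay": 0, "az": 0, "gripper": 1}, {"x": 0, "y": 0, "z": 0.4, "ax": 0, "ay": 0, "az": 0, "gripper": 1}, {"x": 0, "y": 0, "z": 0, "ax": 0, "ay": 0, "az": 0, "gripper": 1}])

```text
clock: 8.73
position: [427.4, -313.6, 296.1]
ee_rot: [0.904, -0.353, 0.087, -0.226]
contact_force: [-0.5, 0.4, -1.6]
gripper_width: 8.0
grasp_force: 59.4
```

```bash
python3 k.py -52
python3 - <<'E'
from k import *
p,_=snap('scene','s6'); q,_=snap('top','t6')
cv2.imwrite('pics/i.png',cv2.hconcat([cv2.resize(p[190:290,420:520,::-1],(400,400),interpolation=2),cv2.resize(q[230:310,440:520,::-1],(400,400),interpolation=2)]))
E
python3 b.py s6 t6
```

```text
t 8.7333 p [ 427.4 -313.6  296.1] w 8.010708410474063 gf 59.36353325843811 F [-0.5  0.4 -1.6] j [-0.63  0.2   0.01 -0.5  -1.35  1.56]
toolx [ 0.736 -0.677 -0.002] y [-0.598 -0.649 -0.469] z [ 0.317  0.346 -0.883]
shift in tool cm [-0.13 -0.11 -0.37]
turn tool deg [-0.    0.09 -0.02]
s6 157 s min/max [-9.9 -9.4 61.7]
(5, 25) 65 u [-22.9  -6.1  -0.9] y [-11.9   4.7  33.2]
(25, 42) 23 u [-7.3 -5.   1.2] y [ 7.  11.4 12.9]
(55, 75) 25 u [-8.2 -2.   1.6] y [ 5.8 10.3 12.4]
t6 130 s min/max [ -9.8  -9.6 158.9]
(5, 25) 59 u [1.7 4.2 7.1] y [-12.    0.2  13.5]
(25, 42) 14 u [3.3 4.7 8.3] y [-6.8  9.2 12. ]
(55, 75) 9 u [-4.3  2.4  4.9] y [ 7.9 10.4 11.8]
```

View pics/i.png

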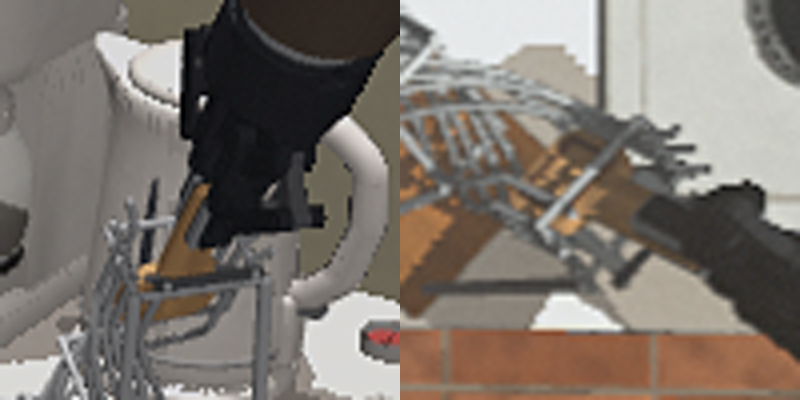

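The body is past the gate with its lower edge about 55 mm in, and the fingers are 22 mm above the mouth. Releasing, then backing out along the axis.

Emit:
send_rows(targets=[{"x": 0, "y": 0, "z": 0, "ax": 0, "ay": 0, "az": 0, "gripper": -0.6}, {"x": 0, "y": 0, "z": 0, "ax": 0, "ay": 0, "az": 0, "gripper": -0.6}, {"x": 0, "y": 0, "z": 0, "ax": 0, "ay": 0, "az": 0, "gripper": -0.6}, {"x": 0, "y": 0, "z": -2, "ax": 0, "ay": 0, "az": 0, "gripper": -0.6}, {"x": 0, "y": 0, "z": -3, "ax": 0, "ay": 0, "az": 0, "gripper": -0.6}])

```text
clock: 9.25
position: [411.5, -330.0, 340.2]
ee_rot: [0.904, -0.353, 0.086, -0.227]
contact_force: [0.3, -0.4, -0.1]
gripper_width: 67.9
grasp_force: 0.0
```

Emit:
send_rows(targets=[{"x": 0, "y": 0, "z": -3, "ax": 0, "ay": 0, "az": 0, "gripper": -0.6}, {"x": 0, "y": 0, "z": -3, "ax": 0, "ay": 0, "az": 0, "gripper": -0.6}, {"x": 0, "y": 0, "z": -2, "ax": 0, "ay": 0, "az": 0, "gripper": -0.6}, {"x": 0, "y": 0, "z": 0, "ax": 0, "ay": 0, "az": 0, "gripper": -0.6}, {"x": 0, "y": 0, "z": 0, "ax": 0, "ay": 0, "az": 0, "gripper": -0.6}])

```text
clock: 9.67
position: [386.3, -359.3, 413.8]
ee_rot: [0.904, -0.353, 0.09, -0.225]
contact_force: [-0.4, 0.1, -0.6]
gripper_width: 67.8
grasp_force: 0.0
```

Run:
```python
from k import *
st()
p,_=snap('scene','s7'); q,_=snap('top','t7')
cv2.imwrite('pics/j.png',cv2.hconcat([cv2.resize(p[200:380,360:540,::-1],(400,400),interpolation=2),cv2.resize(q[180:310,370:500,::-1],(400,400),interpolation=2)]))
```

```text
t 9.6667 p [ 386.3 -359.3  413.8] w 67.8282593092852 gf 0.0 F [-0.4  0.1 -0.6] j [-0.75  0.18  0.26 -0.49 -1.64  1.54]
toolx [ 0.735 -0.678  0.005] y [-0.597 -0.65  -0.47 ] z [ 0.322  0.343 -0.882]
```

View pics/j.png

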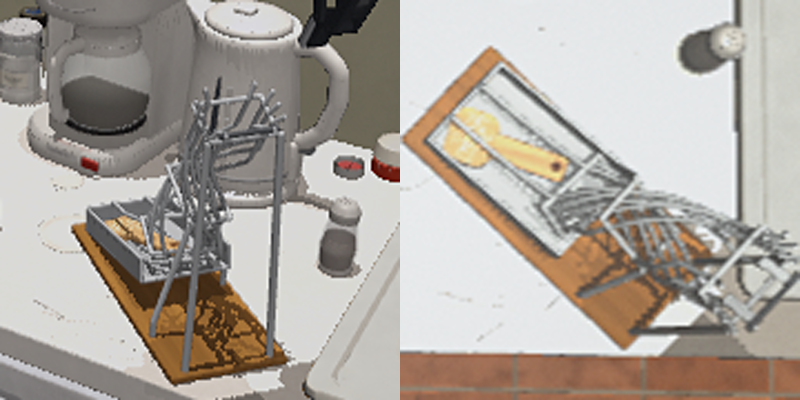

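The board lies in the tray, plain face up with the handle trailing (body at about (470,135) in the right crop). I'll wait a second and check it's at rest and flat.

Emit:
send_rows(targets=[{"x": 0, "y": 0, "z": -1, "ax": 0, "ay": 0, "az": 0, "gripper": -0.6}, {"x": 0, "y": 0, "z": 0, "ax": 0, "ay": 0, "az": 0, "gripper": -0.6}, {"x": 0, "y": 0, "z": 0, "ax": 0, "ay": 0, "az": 0, "gripper": -0.6}, {"x": 0, "y": 0, "z": 0, "ax": 0, "ay": 0, "az": 0, "gripper": -0.6}, {"x": 0, "y": 0, "z": 0, "ax": 0, "ay": 0, "az": 0, "gripper": -0.6}])

```text
clock: 10.18
position: [383.3, -362.0, 420.9]
ee_rot: [0.904, -0.353, 0.088, -0.226]
contact_force: [0.0, 0.2, -0.2]
gripper_width: 68.6
grasp_force: 0.0
```

Emit:
send_rows(targets=[{"x": 0, "y": 0, "z": 0, "ax": 0, "ay": 0, "az": 0, "gripper": -0.6}, {"x": 0, "y": 0, "z": 0, "ax": 0, "ay": 0, "az": 0, "gripper": -0.6}, {"x": 0, "y": 0, "z": 0, "ax": 0, "ay": 0, "az": 0, "gripper": -0.6}, {"x": 0, "y": 0, "z": 0, "ax": 0, "ay": 0, "az": 0, "gripper": -0.6}, {"x": 0, "y": 0, "z": 0, "ax": 0, "ay": 0, "az": 0, "gripper": -0.6}])

```text
clock: 10.6
position: [383.3, -362.2, 421.3]
ee_rot: [0.904, -0.353, 0.089, -0.226]
contact_force: [0.1, -0.1, 0.7]
gripper_width: 68.4
grasp_force: 0.0
```

Run:
```python
from k import *
from mouth import O
snap('top','t8')
for f in('t7','t8'):
    p,W=cloud(f); h=cv2.cvtColor(p,cv2.COLOR_RGB2HSV); P=W-O; x,y,z=P@X,P@Y,P[...,2]
    m=(h[...,0]>6)&(h[...,0]<28)&(h[...,1]>60)&(h[...,2]>150)&(x>-20)&(x<142)&(abs(y)<46)&(z>20)
    A=np.stack([x[m],y[m],np.ones(m.sum())],1); c=np.linalg.lstsq(A,z[m],rcond=None)[0]
    t=(x>0)&(x<142)&(abs(y)<40)&(z>15)&(z<70)&(h[...,1]<30); B=np.stack([x[t],y[t],np.ones(t.sum())],1); e=np.linalg.lstsq(B,z[t],rcond=None)[0]
    print(f,m.sum(),'x',x[m].min().round(1),x[m].max().round(1),'y',y[m].min().round(1),y[m].max().round(1),'mean',x[m].mean().round(2),y[m].mean().round(2),'tilt',np.degrees(np.arctan(c[:2])).round(1),'tray',np.degrees(np.arctan(e[:2])).round(1))
a,b=(np.load(f+'.npz')['p'].astype(int) for f in('top0','t8'))
D=abs(a-b).max(2)>60; print('changed px near rack/others',[ (n,int(D[v0:v1,u0:u1].sum())) for n,u0,u1,v0,v1 in(('rack_rear',262,300,228,254),('timer',325,352,272,296),('purple',324,350,230,250),('mill',293,318,180,210),('spice',265,288,198,224),('salt',455,485,183,210),('tumbler',185,225,255,295),('mug',128,178,255,295))])
```

```text
t7 376 x -16.4 141.8 y -44.9 45.6 mean 75.11 6.62 tilt [ 49.8 -70. ] tray [-2.2  4.1]
t8 377 x -17.3 141.8 y -45.5 45.3 mean 74.85 6.69 tilt [ 49.7 -69.6] tray [-2.6  3.7]
changed px near rack/others [('rack_rear', 0), ('timer', 0), ('purple', 0), ('mill', 0), ('spice', 0), ('salt', 0), ('tumbler', 0), ('mug', 0)]
```

Run:
```python
from k import *
from mouth import O
p,W=cloud('t8'); P=W-O; x,y,z=P@X,P@Y,P[...,2]
v,u=np.mgrid[:480,:640]; h=cv2.cvtColor(p,cv2.COLOR_RGB2HSV)
m=(u>382)&(u<425)&(v>212)&(v<240)&(h[...,1]>70)&(h[...,0]<28)&(abs(y)<40)&(x>20)&(x<130)
for _ in range(6):
    A=np.stack([x[m],y[m],np.ones(m.sum())],1); c=np.linalg.lstsq(A,z[m],rcond=None)[0]
    m&=abs(x*c[0]+y*c[1]+c[2]-z)<max(4,2*np.std(A@c-z[m]))
print(m.sum(),np.degrees(np.arctan(c[:2])),x[m].min(),x[m].max(),y[m].min(),y[m].max())
if abs(np.degrees(np.arctan(c[0]))+12)<4 and abs(np.degrees(np.arctan(c[1])))<5: print(arm.job_done())
```

```text
267 [-11.88848667   1.30734095] 20.156248919250732 126.7409565335503 -25.696683917324417 39.93933652987847
the job is handed in; nothing more can be done
None
```

The square board went through the guide and came to rest flat in the tray, grooved face down with its handle trailing. The round board and the other things show no movement in the camera images, and the job was handed in at about 10.7 s on the robot's clock.

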